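# Open the taller steel bench cabinet

### The arm

A 6-joint arm with a two-finger parallel gripper is mounted at the origin on a cart in front of the work surface, level with it; the furniture and walls round the work are solid. World frame = base frame: x ahead of the robot, y to its left, z up, the work surface at z = 0. Lengths are in mm, angles in degrees, forces in N, time in s.
With the tool pointing down it reaches from about 350 to 850 mm from the base axis. Payload 8.1 kg.
Tool frame: the origin (TCP) lies midway between the tips of the shut fingers; the grasp point (between the pads) lies 19 mm behind it (r.grip_point_offset is the distance from the TCP to the grasp point, in mm); z points along the fingers, y is the line along which they close (so a half turn about z gives the same grasp; the last joint's range is limited). The gripper opens to 85 mm and grips with 20 to 120 N. Pads are 22 mm wide; open, the fingers measure 114 mm over their backs; the gripper's body (76 mm by 85 mm) begins 54 mm behind the grasp point. The pads swing forward as they close: fully open they stand 13 mm farther back than shut.
Start: joints at [65.122, 7.471, 85.268, -0, 87.261, -4.893], TCP at [205.041, 563.883, 231.292] pointing down, gripper open.
Joint ranges: [-169.43, 169.43], [-51.17, 129.36], [1.28, 143.12], [-76.62, 256.62], [0, 156.53], [-152.29, 152.29]. Speed limits (degrees/s): [136.94, 136.94, 159.86, 180, 180, 180].

### API

Orientations are given as [roll, pitch, yaw] about the fixed x, y, z axes, in that order (R = Rz(yaw) Ry(pitch) Rx(roll)).
In Python, from bench import r gives the robot as it stands.
- The arm moves only by the shell command python3 -m inch 'ROWS' [FORCE]. ROWS is JSON, one flat list of numbers, 7 for each row, row after row: the shift along the world's x, y, z in m, then the turn, a rotation vector about the world's x, y, z in degrees, then the closure in counts, from 0 (fully open) to 255 (shut). A call has 1 to 10 rows; each row shifts and turns the commanded pose from where the row before left it; what a row does not reach is not made up. A row lasts 1/10 s, in which the tool goes at most 50 mm and 8.59 degrees, less where a joint would pass 70% of its speed; a pose out of reach is approached as far as the arm can. A call with a gripper value outside its range is refused whole. The fingers move at their own pace and stop on an object; FORCE is the grip in N (left out, the last holds). Time passes only in rows, so rows that do not move let the fingers close. It gives the time, the measured TCP pose, the force and the opening at its end, in the units of the state.
- r.sense(): the state, without advancing time (a new reading comes with each control period).
- r.snapshot(name): name is "scene" or "top" or "wrist"; returns (picture, depth): 384x512x3 uint8, red, green, blue; 384x512 float32, mm along the optical axis (not along the pixel's ray), 0 where there is no reading.
- r.get_calibration(name): a dict with "fovy" (degrees; the focal length in pixels is half the picture's height over the tangent of half this angle, whatever the lens; pixels are square), "cx", "cy" (the principal point, pixels), "k1" (the pictures are not rectified: a ray, as slopes to the right and down, at radius r is drawn at 1 + k1 r^2 times it, then the intrinsics apply), "position" and "rotation" of the camera in the world; the wrist camera has in their place "tool_from_camera" (4x4, takes a point from camera to tool coordinates, whose origin is the TCP and whose axes are the flange's). Camera axes: x right, y up, looking along -z (the intrinsics and any distortion apply to the point x, -y, -z); pixel columns grow to the right and rows downward; lengths in mm; the calibration is good to about 2 mm. A picture is of the moment at which its call begins: read the wrist's pose just before it. get_calibration takes no time and is no camera call.
- r.hand_in(): hands the job in, once; it reports no verdict.
The state is a dict: "time": time; "joint_pos": joint angles; "qd": joint speeds; "joint_efforts": joint torques, N m; "tool_pos": TCP position; "tcp_rot": TCP orientation; "ft_force": force on the tool from outside, world axes, zero at the start; "wrist_torque": the same for the moment, N m; "finger_gap": finger opening in mm.
Only numpy, scipy, OpenCV 4.12 (cv2) and the standard library are available. Lean on these libraries where they do the work, as an engineer would, in place of code of your own. Each camera call takes 0.05 s, during which the arm holds its last target. There are 200 camera calls.

### The job

Two grey steel cabinets stand on the bench. Take the door of the taller one by its handle and swing it wide open, to about a right angle, then let go of it. Leave the lower cabinet shut and the small tin in front of it standing where it is.

Things in the scene. Friction and masses are not known exactly. Their poses are not given: they have to be found in the camera images.
- tall_door (a joint): Door (156 wide, 14 thick, foot 33, top 227 mm above the bench) of the taller grey steel cabinet (160 wide, 130 deep, 230 mm tall, fixed). Vertical hinge at its right edge seen from the robot. Rad: 0 shut, grows as it opens towards the robot (counterclockwise from above), stop at 1.7; starts 0 to 0.12. Hinge a little stiff (0.12 N m): the door stays where left.
- tall_handle (a point): Its handle: upright round steel bar, 11 mm thick, 90 long, near the door's left edge, centre line 45 mm off the front face on two 8 mm posts. Origin on the bar 22 mm below its top end, 30 below the door's top: the place to grip or hook from above; posts 12 and 52 mm below it. x into the door, y along it away from the hinge, z up. Seen from above: 126 mm along and 52 mm in front of the hinge line.
- tall_hinge (a point): Point on the vertical hinge line of the taller cabinet's door, at the same height as the handle's origin. Axes as the handle's.
- low_door (a joint): Door of the lower grey steel cabinet (160 wide, 130 deep, 150 mm tall, otherwise alike, handle of the same kind; a roll of tape lies on its top). Rad, 0 shut, growing as it opens. It starts shut and must stay shut.
- tin_center (a point): Centre (45 mm above its foot) of a small closed white tin, 75 mm in diameter and 90 mm tall, standing loose on the bench in front of the lower cabinet; z axis up along the tin.
Things that resemble listed ones, but are neither listed nor needed, are in the scene too. Of the things that look like the part that bears tin_center, the largest one is meant.

How it is judged:
By the outcome, as a careful person would: the job done as asked, in the order asked, and still so for the second after the job is handed in, with the robot touching nothing.
It also fails if it takes over 32 s, if anything falls off the work surface, if the arm or the gripper's body presses on something with over 40 N, if the wrist force passes 120 N, or if a joint passes its speed limit or range.

## Working session

There is one attempt and no reset: what is moved stays moved. The work goes in short steps, Python scripts to look and compute and a shell command to move; the robot and the scene stay as the last step left them, time stands still between calls to the robot, and variables do not carry over. Pictures are saved under pics/ and viewed, on a budget of 10 in all, crops included, one or two more only if the job needs it, and the job is handed in when it is done.

```bash
mkdir -p pics
cat > h.py <<'E'
import numpy as np, cv2
from bench import r
def cam(n):
    c=r.get_calibration(n); f=192/np.tan(np.radians(c['fovy']/2)); return c,f
def pts(n,depth):
    c,f=cam(n); v,u=np.mgrid[:384,:512].astype(float)
    a=(u-c['cx'])/f; b=(v-c['cy'])/f; x,y=a.copy(),b.copy()
    for _ in range(8):
        s=1+c['k1']*(x*x+y*y); x,y=a/s,b/s
    P=np.stack([x*depth,-y*depth,-depth],-1)
    return P@np.array(c['rotation']).T+np.array(c['position'])
E
python3 - <<'E'
from h import *
ims=[]
for n in('scene','top'):
    p,d=r.snapshot(n); np.savez('%s.npz'%n,p=p,P=pts(n,d),d=d); cv2.imwrite('pics/%s0.png'%n,p[:,:,::-1]); print(n,r.get_calibration(n))
print(r.sense())
E
```

```text
Traceback (most recent call last):
  File "h.py", line 11, in pts
    return P@np.array(c['rotation']).T+np.array(c['position'])
           ~~~~~~~~~~~~~~~~~~~~~~~~~~~^~~~~~~~~~~~~~~~~~~~~~~~
ValueError: operands could not be broadcast together with shapes (384,512) (3,)
```

The rotation is given as roll, pitch, yaw, so I'll convert it to a matrix.

```bash
sed -i "s/np.array(c\['rotation'\]).T/Rot.from_euler('xyz',c['rotation'],degrees=True).as_matrix().T/; 1a from scipy.spatial.transform import Rotation as Rot" h.py
python3 - <<'E'
from h import *
ims=[]
for n in('scene','top'):
    p,d=r.snapshot(n); np.savez('%s.npz'%n,p=p,P=pts(n,d),d=d); cv2.imwrite('pics/%s0.png'%n,p[:,:,::-1]); print(n,r.get_calibration(n))
print(r.sense())
E
```

```text
scene {'fovy': 55.370164653564935, 'cx': 258.7431090446153, 'cy': 193.90110610591216, 'k1': -0.11530347060098574, 'position': array([  27.77027313, -150.68586357,  761.82536691]), 'rotation': array([ 41.7507642 ,   0.87255916, -58.10074404])}
top {'fovy': 48.82564424332666, 'cx': 255.3165767120007, 'cy': 179.7721353023536, 'k1': -0.13083528813766498, 'position': array([ 350.47998919,  160.69350083, 1226.91463222]), 'rotation': array([  8.93945106,  -0.12334272, -89.8053867 ])}
{'time': 0.15, 'joint_pos': array([ 6.51227534e+01,  7.50649580e+00,  8.53167199e+01,  2.16409144e-05,
        8.72630681e+01, -4.89309910e+00]), 'qd': array([ 2.14191697e-04, -8.51721452e-02, -2.43971665e-01, -2.29465568e-02,
       -1.92677761e-02, -2.87331468e-03]), 'joint_efforts': array([ 8.75537917e-04, -5.70072770e+01, -5.01153016e+01, -1.37291781e-04,
        9.71431233e-03, -4.29947227e-05]), 'tool_pos': array([204.84693136, 563.47354585, 230.45458849]), 'tcp_rot': array([-1.79914032e+02, -7.38128198e-03,  1.60015846e+02]), 'ft_force': array([-0.05036471,  0.3061621 , -0.14478991]), 'wrist_torque': array([ 0.03071508, -0.01006341, -0.00631012]), 'finger_gap': 85.45069817207533}
```

View pics/scene0.png

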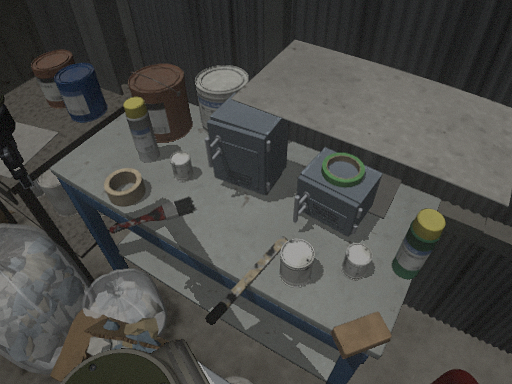

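View pics/top0.png

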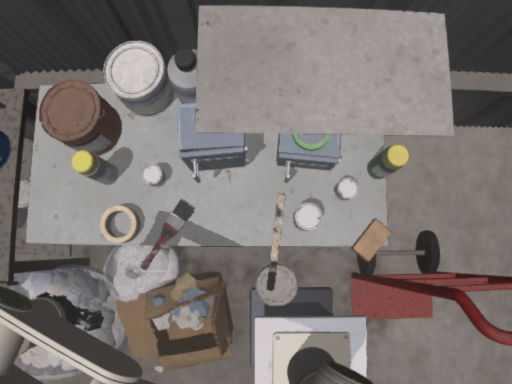

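The scene view shows the tall cabinet at (248,145) with its handle at (213,148). The lower one is at (340,190), with the green tape on top. There are three white tins: (297,260) large, (357,260) small and (181,165) small. The large one fits tin_center, standing in front of the lower cabinet. A shelf overhangs the back of the cabinets. Now an enlarged crop of the handle, plus measurements.

Run:
```python
from h import *
S=np.load('scene.npz');T=np.load('top.npz')
a=cv2.resize(S['p'][85:295,195:395],None,fx=2.7,fy=2.7,interpolation=cv2.INTER_CUBIC)[:,:,::-1]
cv2.imwrite('pics/crop0.png',a)
P=T['P']
def q(n,u,v): print(n,u,v,np.load(n+'.npz')['P'][v,u].round(0))
for u,v in[(181,148),(188,150),(240,148),(212,150),(243,163),(186,170),(300,100),(300,130),(308,216),(310,160),(152,175),(347,188),(194,160),(195,168),(277,285),(279,210)]:q('top',u,v)
# cabinet-top points
Q=np.concatenate([S['P'].reshape(-1,3),T['P'].reshape(-1,3)])
for lo,hi in((195,240),(120,153)):
    m=(Q[:,2]>lo)&(Q[:,2]<hi)&(Q[:,0]>350)&(Q[:,0]<800)&(Q[:,1]>-50)&(Q[:,1]<480); print(lo,m.sum())
import itertools
# height map over tall cabinet region, 5mm
for name,PP in(('scene',S['P']),('top',T['P'])):
    q=PP.reshape(-1,3); q=q[(q[:,2]>170)&(q[:,2]<245)&(q[:,0]>400)&(q[:,0]<700)&(q[:,1]>180)&(q[:,1]<480)]
    H,xe,ye=np.histogram2d(q[:,0],q[:,1],bins=[np.arange(400,700,10),np.arange(180,480,10)])
    print(name)
    for i in range(len(xe)-1):
        if H[i].sum(): print(int(xe[i]),' '.join('%2d'%h if h else ' .' for h in H[i]))
```

```text
top 181 148 [585. 340. 229.]
top 188 150 [604. 339. 126.]
top 240 148 [585. 196. 231.]
top 212 150 [581. 264. 226.]
top 243 163 [577. 193.  81.]
top 186 170 [572. 363.   2.]
top 300 100 [690.  55. 280.]
top 300 130 [617.  56. 278.]
top 308 216 [431.  16.  88.]
top 310 160 [574.  16. 144.]
top 152 175 [545. 448.  67.]
top 347 188 [511. -97.  64.]
top 194 160 [563. 313. 192.]
top 195 168 [543. 310. 187.]
top 277 285 [ 191.   67. -544.]
top 279 210 [454.  90.  10.]
195 4689
120 4900
scene
510  .  .  .  .  .  .  .  .  .  .  .  . 60  7  .  .  .  .  .  .  .  .  .  .  .  .  .  .  .
520  .  .  .  .  .  .  .  .  .  .  .  . 13  1  .  .  .  .  .  .  .  .  .  .  .  .  .  .  .
530  .  .  .  .  .  .  .  .  .  .  .  .  8  4  .  .  .  .  .  .  .  .  .  .  .  .  .  .  .
540  .  .  .  .  .  .  .  .  .  .  .  .  6  4  .  .  .  .  .  .  .  .  .  .  .  .  .  .  .
550  .  .  .  .  .  .  .  .  .  .  .  .  7  8  1  2  .  .  .  .  .  .  .  .  .  .  .  .  .
560  .  .  .  .  4 11 26 52 69 63 73 70 69 59 58 64  2  .  .  .  .  .  .  .  .  .  .  .  .
570 25 76 79 78 72 69 53 28 12 12 10  7  8  5  5  6  .  .  .  .
[... 1970 characters left out ...]
 16 15 18 17 15 16 17 17 14  .  .  .  .  .  .  .  .  .  .  .  .
620  2  4  5  6  4  6  5  5  5  5  3  4  9 15 15 15 17  .  .  .  .  .  .  .  .  .  .  .  .
630  .  .  .  .  .  .  .  .  .  .  .  .  4 16 14 16 15  .  .  .  .  .  .  .  .  .  .  .  .
640  .  .  .  .  .  .  .  .  .  .  .  .  3 15 18 17 13  .  .  .  .  .  .  .  .  .  .  .  .
650  .  .  .  .  .  .  .  .  .  .  .  .  2 15 17 15 16  1  .  .  .  .  .  .  .  .  .  .  .
660  .  .  .  .  .  .  .  .  .  .  .  .  1 16 15 14 15  7  .  .  .  .  .  .  .  .  .  .  .
670  .  .  .  .  .  .  .  .  .  .  .  .  . 16 15 17 18  7  .  .  .  .  .  .  .  .  .  .  .
680  .  .  .  .  .  .  .  .  .  .  .  .  2 16 15 16 15  8  .  .  .  .  .  .  .  .  .  .  .
```

View pics/crop0.png

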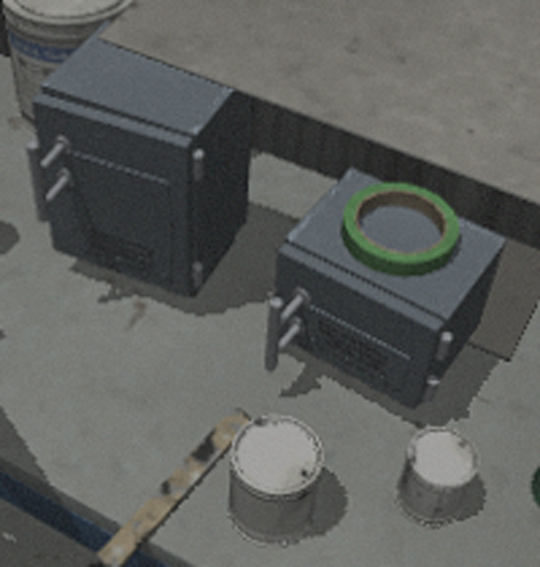

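The crop confirms the tall cabinet at left, with its handle at crop (38,183), hinge knuckles on its right edge and the shelf edge behind. The low cabinet carries the tape, and the large tin is at crop (277,475). Next I'll fit the door plane and the bar axis.

```bash
cat > fit.py <<'E'
from h import *
def fit(tags):
    for n,P in tags:
        q=P.reshape(-1,3)
        d=q[(q[:,2]>60)&(q[:,2]<215)&(q[:,0]>555)&(q[:,0]<590)&(q[:,1]>195)&(q[:,1]<330)]
        k=np.ones(len(d),bool)
        for _ in range(10):
            c=np.polyfit(d[k,1],d[k,0],1); e=d[:,0]-np.polyval(c,d[:,1]); k=abs(e-np.median(e[k]))<4
        b=q[(q[:,2]>130)&(q[:,2]<235)&(q[:,0]>495)&(q[:,0]<528)&(q[:,1]>285)&(q[:,1]<330)]
        print(n,'door yaw',np.degrees(np.arctan(-c[0])).round(2),'x at y=200,330',np.polyval(c,[200,330]).round(1),k.sum(),'bar',len(b),b.mean(0).round(1),np.median(b,0).round(1),b[:,2].max().round(0), 'ang to cam')
        t=q[(q[:,2]>140)&(q[:,2]<155)&(q[:,0]>480)&(q[:,0]<700)&(q[:,1]>-80)&(q[:,1]<140)];print(' low top x,y range',np.percentile(t[:,0],[1,99]).round(),np.percentile(t[:,1],[1,99]).round())
        t=q[(q[:,2]>80)&(q[:,2]<100)&(q[:,0]>380)&(q[:,0]<480)&(q[:,1]>-50)&(q[:,1]<80)];print(' tin',t.mean(0).round(1),np.ptp(t,axis=0).round())
E
python3 - <<'E'
from fit import *
fit([(n,np.load(n+'.npz')['P']) for n in('scene','top')])
E
```

```text
scene door yaw 5.97 x at y=200,330 [574.8 561.2] 2057 bar 131 [516.5 305.9 178.1] [515.7 305.2 180. ] 220.0 ang to cam
 low top x,y range [568. 696.] [-68.  95.]
 tin [429.   13.8  87.8] [74. 75. 13.]
top door yaw 5.69 x at y=200,330 [575.5 562.5] 620 bar 45 [518.6 307.  190.3] [517.8 306.5 197.8] 222.0 ang to cam
 low top x,y range [569. 644.] [-60.  97.]
 tin [431.3  14.9  88.1] [71. 74. 15.]
```

```bash
python3 -m inch '[0.0175,-0.0142,0.02,0,0,-8.56,0, 0.0175,-0.0142,0.005,0,0,-8.56,0, 0.0175,-0.0142,0,0,0,-8.56,0, 0.0175,-0.0142,0,0,0,-8.56,0, 0.0175,-0.0142,0,0,0,-8.56,0, 0.0175,-0.0142,0,0,0,-8.56,0, 0.0175,-0.0142,0,0,0,-8.56,0, 0.0175,-0.0142,0,0,0,-8.56,0, 0.0175,-0.0142,0,0,0,-8.56,0, 0.0175,-0.0142,0,0,0,-8.56,0]' 40
```

```text
time: 1.15
tool_pos: [380.6, 421.1, 255.9]
tcp_rot: [-180.0, 0.0, 74.1]
ft_force: [-0.6, 0.3, -0.0]
finger_gap: 85.4
```

```bash
python3 -m inch '[0.0174,-0.0142,0,0,0,-8.54,0, 0.0174,-0.0142,0,0,0,-8.54,0, 0.0174,-0.0142,0,0,0,-8.54,0, 0.0174,-0.0142,0,0,0,-8.54,0, 0.0174,-0.0142,0,0,0,-8.54,0, 0.0174,-0.0142,0,0,0,-8.54,0, 0.0174,-0.0142,0,0,0,-8.54,0, 0.0174,-0.0142,0,0,0,-8.54,0, 0,0,0,0,0,0,0]'
python3 - <<'E'
from h import *
s=r.sense(); print(s['joint_pos'].round(1))
p,d=r.snapshot('wrist'); c=r.get_calibration('wrist'); print(c)
q,_=r.snapshot('scene')
cv2.imwrite('pics/w1.png',np.vstack([p,np.zeros_like(p)])[:384,:,::-1])
cv2.imwrite('pics/both1.png',np.hstack([p[:,:400],cv2.resize(q[60:260,150:350],(384,384))])[:,:,::-1])
np.savez('w1.npz',p=p,d=d)
E
```

```text
time: 2.05
tool_pos: [520.8, 306.3, 255.7]
tcp_rot: [179.9, 0.0, 5.7]
ft_force: [-0.7, 0.2, -0.1]
finger_gap: 85.5
[ 2.560e+01  7.600e+00  8.260e+01 -1.000e-01  8.980e+01  1.099e+02]
{'fovy': 62.91769509591884, 'cx': 252.48872940974806, 'cy': 190.06011780949248, 'k1': 0.009784282182072139, 'tool_from_camera': array([[ 5.12768130e-04,  9.54609221e-01,  2.97860658e-01,
         7.59418341e+01],
       [ 9.99999817e-01, -5.85254512e-04,  1.54170471e-04,
         8.29743605e-01],
       [ 3.21496847e-04,  2.97860524e-01, -9.54609347e-01,
        -1.42974196e+02],
       [ 0.00000000e+00,  0.00000000e+00,  0.00000000e+00,
         1.00000000e+00]])}
```

View pics/both1.png

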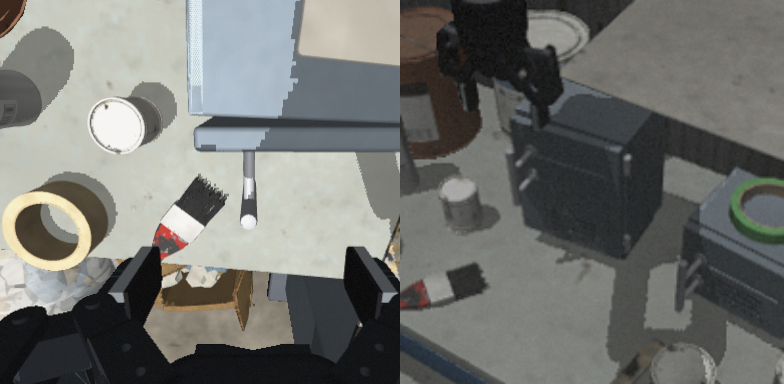

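The wrist view shows the bar's top end at (249,222), midway between the fingers, and the door slightly ajar. I'll compute the bar-top position from it.

Run:
```python
from h import *
D=np.load('w1.npz')['d']; c,f=cam('wrist'); M=c['tool_from_camera']
s=r.sense(); R=Rot.from_euler('xyz',s['tcp_rot'],degrees=True).as_matrix()
v,u=np.mgrid[:384,:512]; x=(u-c['cx'])/f; y=(v-c['cy'])/f; k=1+c['k1']*(x*x+y*y); x/=k;y/=k
P=np.stack([x*D,-y*D,-D],-1)@M[:3,:3].T+M[:3,3]; W=P@R.T+s['tool_pos']
b=W[205:235,235:262].reshape(-1,3); b=b[b[:,2]>213]; print('bar top',len(b),b.mean(0).round(1),b.max(0).round(1),b.min(0).round(1),s['tool_pos'].round(1),s['tcp_rot'].round(1))
q=W[40:150,150:400].reshape(-1,3)
d=W.reshape(-1,3); d=d[(d[:,2]>222)&(d[:,2]<236)]
# door top strip vs cabinet top: edges
for uu in(205,230,260,300,350,390):
    col=W[100:156,uu]; m=col[:,2]>220; print(uu,'front edge',col[m][-1].round(1))
    g=np.where(~m[:-8])[0]; print('  gap rows',100+g if len(g)<12 else len(g))
for vv in (20,50,80,100):
    row=W[vv]; i=np.where((row[:,2]>222)&(row[:,2]<240))[0][0]; print('cab left edge',row[i].round(1))
```

```text
bar top 260 [519.5 309.9 219.3] [594.9 315.4 398.7] [512.8 304.8 213. ] [519.1 308.  255.8] [1.8e+02 1.0e-01 6.2e+00]
205 front edge [561.  338.1 226.9]
  gap rows [116 117 118 119 120 121 122 123 124 125]
230 front edge [562.3 324.5 225.9]
  gap rows [117 118 119 120 121 122 123 124 125]
260 front edge [564.  307.9 225.6]
  gap rows [119 120 121 122 123 124 125]
300 front edge [566.6 285.9 226.4]
  gap rows [120 121 122 123 124 125]
350 front edge [569.4 258.2 225.6]
  gap rows [122 123 124]
390 front edge [571.7 235.7 224.5]
  gap rows [123 124]
cab left edge [624.3 351.1 228.2]
cab left edge [611.  350.  228.2]
cab left edge [596.9 348.8 228.9]
cab left edge [587.1 348.4 228.3]
```

```bash
python3 -m inch '[0,0.0015,-0.02,0,0,0,0, 0,0,-0.02,0,0,0,0, 0,0,-0.01,0,0,0,0]'; python3 -m inch '[0,0,-0.01,0,0,0,0, 0,0,-0.01,0,0,0,0]';python3 -m inch '[0,0,-0.007,0,0,0,0, 0,0,0,0,0,0,0]'
```

```text
time: 2.45
tool_pos: [517.5, 310.2, 204.1]
tcp_rot: [180.0, 0.2, 6.3]
ft_force: [1.1, 0.5, -0.6]
finger_gap: 85.5
time: 2.65
tool_pos: [519.2, 310.3, 186.3]
tcp_rot: [-180.0, -0.0, 6.2]
ft_force: [0.6, 0.6, 0.6]
finger_gap: 85.2
time: 2.85
tool_pos: [518.7, 309.6, 178.2]
tcp_rot: [180.0, 0.1, 6.1]
ft_force: [0.3, 0.4, 0.5]
finger_gap: 85.5
```

Free descent. Now I'll close on the bar.

```bash
python3 -m inch '[0,0,0,0,0,0,255, 0,0,0,0,0,0,255, 0,0,0,0,0,0,255, 0,0,0,0,0,0,255, 0,0,0,0,0,0,255, 0,0,0,0,0,0,255, 0,0,0,0,0,0,255, 0,0,0,0,0,0,255]' 50
python3 - <<'E'
import numpy as np
# arc steps: handle offset from hinge rotates; per-step shifts
th0=95.9; h0=np.array([519,309.5]); t=lambda a:np.array([np.cos(np.radians(a)),np.sin(np.radians(a))])
H=h0-126*t(th0)-52*t(th0+90); print(H)
p=h0
for i in range(1,15):
    a=th0+6.25*i; n=H+126*t(a)+52*t(a+90); print(i,(n-p).round(1),n.round(0)); p=n
E
```

```text
time: 3.65
tool_pos: [519.9, 309.1, 179.7]
tcp_rot: [180.0, -0.1, 6.1]
ft_force: [2.3, -4.6, 1.8]
finger_gap: 9.7
[583.67640613 189.51265696]
1 [-12.7  -7.8] [506. 302.]
2 [-11.8  -9.1] [495. 293.]
3 [-10.7 -10.3] [484. 282.]
4 [ -9.5 -11.4] [474. 271.]
5 [ -8.2 -12.4] [466. 259.]
6 [ -6.8 -13.2] [459. 245.]
7 [ -5.3 -13.9] [454. 231.]
8 [ -3.8 -14.4] [450. 217.]
9 [ -2.2 -14.7] [448. 202.]
10 [ -0.6 -14.8] [447. 188.]
11 [  1.  -14.8] [448. 173.]
12 [  2.6 -14.6] [451. 158.]
13 [  4.2 -14.3] [455. 144.]
14 [  5.7 -13.7] [461. 130.]
```

```bash
python3 -m inch '[-0.0064,-0.0038,0,0,0,3.125,255, -0.0063,-0.0040,0,0,0,3.125,255, -0.006,-0.0044,0,0,0,3.125,255, -0.0058,-0.0047,0,0,0,3.125,255]'; python3 -m inch '[-0.0055,-0.005,0,0,0,3.125,255, -0.0052,-0.0053,0,0,0,3.125,255, -0.0049,-0.0056,0,0,0,3.125,255, -0.0046,-0.0058,0,0,0,3.125,255]'
```

```text
time: 4.05
tool_pos: [495.4, 292.5, 179.7]
tcp_rot: [180.0, -0.1, 18.7]
ft_force: [3.8, -2.2, 1.0]
finger_gap: 9.9
time: 4.45
tool_pos: [475.1, 271.0, 179.7]
tcp_rot: [180.0, -0.1, 31.2]
ft_force: [4.2, -2.5, -1.0]
finger_gap: 9.6
```

Low forces and tracking the arc, so I'll continue.

```bash
python3 -m inch '[-0.0042,-0.0061,0,0,0,3.125,255, -0.004,-0.0063,0,0,0,3.125,255, -0.0036,-0.0065,0,0,0,3.125,255, -0.0032,-0.0067,0,0,0,3.125,255, -0.0028,-0.0069,0,0,0,3.125,255, -0.0025,-0.007,0,0,0,3.125,255, -0.0021,-0.0071,0,0,0,3.125,255, -0.0017,-0.0073,0,0,0,3.125,255]'; python3 -m inch '[-0.0013,-0.0073,0,0,0,3.125,255, -0.0009,-0.0074,0,0,0,3.125,255, -0.0005,-0.0074,0,0,0,3.125,255, -0.0001,-0.0074,0,0,0,3.125,255, 0.0003,-0.0074,0,0,0,3.125,255, 0.0007,-0.0074,0,0,0,3.125,255]'
```

```text
time: 5.25
tool_pos: [450.6, 217.6, 179.7]
tcp_rot: [180.0, -0.1, 56.2]
ft_force: [1.5, 0.2, 0.2]
finger_gap: 9.3
time: 5.85
tool_pos: [448.3, 173.3, 179.7]
tcp_rot: [-180.0, -0.1, 75.0]
ft_force: [-2.7, 0.8, 2.4]
finger_gap: 9.8
```

```bash
python3 -m inch '[0.0011,-0.0073,0,0,0,3.125,255, 0.0015,-0.0073,0,0,0,3.125,255, 0.0019,-0.0072,0,0,0,3.125,255, 0.0023,-0.0071,0,0,0,3.125,255, 0.0027,-0.007,0,0,0,3.125,255, 0.003,-0.0067,0,0,0,3.125,255, 0,0,0,0,0,0,255, 0,0,0,0,0,0,255]'
python3 -m inch '[0,0,0,0,0,0,0, 0,0,0,0,0,0,0, 0,0,0,0,0,0,0, 0,0,0,0,0,0,0, 0,0,0,0,0,0,0, 0,0,0,0,0,0,0, 0,0,0,0,0,0,0, 0,0,0,0,0,0,0]'
python3 - <<'E'
from h import *
q,_=r.snapshot('scene');w,_=r.snapshot('wrist')
cv2.imwrite('pics/both2.png',np.hstack([w[:,:400],cv2.resize(q[60:300,150:390],(384,384))])[:,:,::-1])
E
```

```text
time: 6.65
tool_pos: [460.6, 130.1, 179.7]
tcp_rot: [-179.9, 0.0, 93.6]
ft_force: [-5.6, -3.1, 5.3]
finger_gap: 10.0
time: 7.45
tool_pos: [461.1, 130.4, 179.3]
tcp_rot: [-180.0, 0.0, 93.6]
ft_force: [0.3, 0.2, -0.4]
finger_gap: 85.6
```

View pics/both2.png

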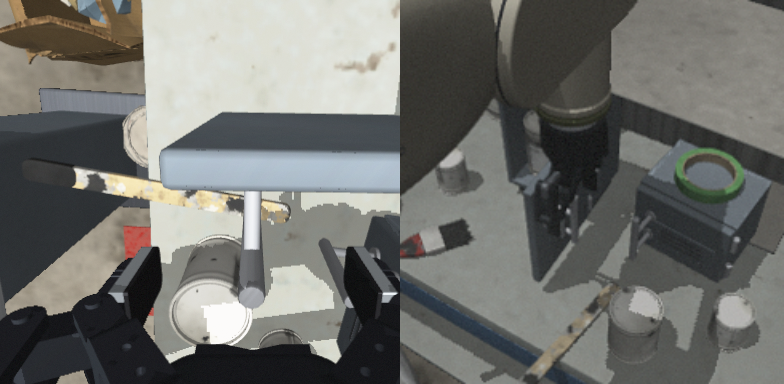

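The door stands open and the fingers are clear on both sides of the bar (bar top at (252,295) in the wrist view). The tin and the low cabinet look unmoved. I'll lift straight up, then back away, and check.

```bash
python3 -m inch '[0,0,0.02,0,0,0,0, 0,0,0.03,0,0,0,0, 0,0,0.03,0,0,0,0, 0,0,0.03,0,0,0,0, 0,0,0.03,0,0,0,0, -0.03,0,0.01,0,0,0,0, -0.03,0,0,0,0,0,0, -0.03,0,0,0,0,0,0, 0,0,0,0,0,0,0]'
python3 - <<'E'
from fit import *
L=[]
for n in('scene','top'):
    p,d=r.snapshot(n); P=pts(n,d); L.append((n,P,p))
    q=P.reshape(-1,3)
    t=q[(q[:,2]>80)&(q[:,2]<100)&(q[:,0]>380)&(q[:,0]<480)&(q[:,1]>-50)&(q[:,1]<60)];print(n,'tin',len(t),t.mean(0).round(1))
    t=q[(q[:,2]>218)&(q[:,2]<235)&(q[:,0]>420)&(q[:,0]<565)&(q[:,1]>160)&(q[:,1]<230)]
    if len(t)>20:
        c=np.polyfit(t[:,0],t[:,1],1); print('door top',len(t),t.min(0).round(),t.max(0).round(),'direction deg',(180+np.degrees(np.arctan(c[0]))).round(1))
    t=q[(q[:,2]>135)&(q[:,2]<155)&(q[:,0]>480)&(q[:,0]<700)&(q[:,1]>-80)&(q[:,1]<140)];print('low top',np.percentile(t[:,0],[1,99]).round(),np.percentile(t[:,1],[1,99]).round())
cv2.imwrite('pics/end.png',np.hstack([cv2.resize(L[0][2][60:330,130:400],(384,384)),L[1][2][:,80:464]])[:,:,::-1])
E
```

```text
time: 8.45
tool_pos: [369.2, 130.6, 330.1]
tcp_rot: [179.9, -0.0, 93.6]
ft_force: [1.0, -0.3, 0.9]
finger_gap: 85.2
scene tin 866 [429.2  13.8  87.8]
door top 378 [427. 174. 218.] [565. 192. 231.] direction deg 182.4
low top [566. 696.] [-68.  95.]
top tin 0 [nan nan nan]
door top 248 [461. 176. 221.] [564. 194. 232.] direction deg 183.1
low top [567. 644.] [-60.  97.]<stdin>:6: RuntimeWarning: Mean of empty slice.
  ret = um.true_divide(
```

View pics/end.png

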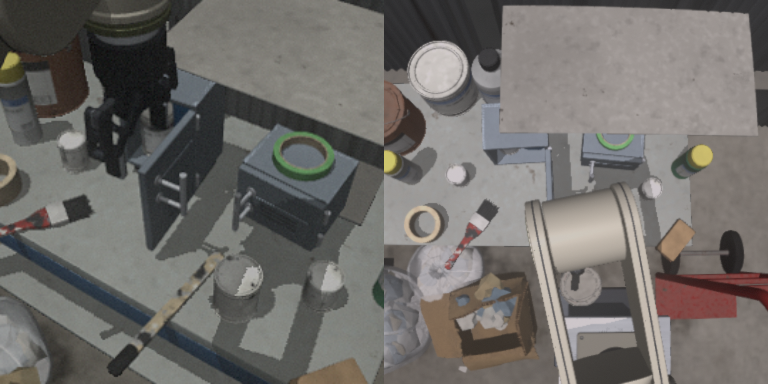

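The picture shows the tall door open at about a right angle, the gripper clear above and in front of it, the low cabinet shut and the tin in place.

```bash
python3 -c "
from bench import r
print(r.hand_in())"
```

```text
the job is handed in; nothing more can be done
None
```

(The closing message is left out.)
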